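# Lay the retaining bar across the test cell and lock it with two T-heads

### The arm

A 6-joint arm with a two-finger parallel gripper is mounted at the origin on the work surface; the furniture and walls round the work are solid. World frame = base frame: x ahead of the robot, y to its left, z up, the work surface at z = 0. Lengths are in mm, angles in rad, forces in N, time in s.
With the tool pointing down it reaches from about 400 to 825 mm from the base axis. Payload 7 kg.
Tool frame: the origin (TCP) lies at the very end of the fingers, on their centre line; the grasp point (between the pads) lies 19 mm behind it; z points along the fingers, y is the direction in which the jaws open and shut (so a half turn about z gives the same grasp; the last joint's range is limited). The gripper opens to 85 mm and grips with 20 to 120 N. Pads are 22 mm wide; open, the fingers measure 114 mm over their backs; the gripper's body (76 mm by 85 mm) begins 54 mm behind the grasp point. The pads swing forward as they close: fully open they stand 13 mm farther back than shut.
Start: joints at [1.628, 0.359, 0.012, 0, -1.224, -0.288], TCP at [154.421, 657.076, 231.302] pointing down, gripper open.
Joint ranges: [-3.07, 3.07], [-1.43, 2.12], [-1.02, 1.25], [-3.03, 1.67], [-3.05, -0], [-3.03, 3.03]. Speed limits (rad/s): [2.39, 2.39, 3.01, 3.14, 3.14, 3.14].

### API

Orientations are given as a 3x3 rotation matrix whose columns are the frame's x, y, z axes.
In Python, from cell import * gives the robot as it stands.
- The arm moves only by the tool apply_moves, never from a script. Its argument "series" is a list of rows, each a list of 7 numbers: the turn, a rotation vector about the tool's x, y, z in degrees, then the shift along the tool's x, y, z in m, then the gripper command: -1 is fully open, 1 is shut, values between are in proportion. A call has 1 to 8 rows; each row is the pose to reach, as a shift and turn from the pose commanded when the call began, along the tool's axes at that moment; what a row does not reach only later rows make up. A row lasts 1/10 s, in which the tool goes at most 50 mm and 8.59 degrees, less where a joint would pass 70% of its speed; a pose out of reach is approached as far as the arm can. A call with a gripper value outside its range is refused whole. The fingers move at their own pace and stop on an object; "grip_force" is the grip in N (left out, the last holds). Time passes only in rows, so rows that repeat a pose let the fingers close. It gives the time, the measured TCP pose, the force and the opening at its end, in the units of the state.
- observe(): the state, without advancing time (a new reading comes with each control period).
- grab_frame(name): name is "side" or "top"; returns (picture, depth): 480x640x3 uint8, red, green, blue; 480x640 float32, mm along the optical axis (not along the pixel's ray), 0 where there is no reading.
- calibration(name): a dict with "fx", "fy", "cx", "cy" (pixels), "k1" (the pictures are not rectified: a ray, as slopes to the right and down, at radius r is drawn at 1 + k1 r^2 times it, then the intrinsics apply), "extrinsics" (4x4, takes a point from world to camera coordinates). Camera axes: x right, y up, looking along -z (the intrinsics and any distortion apply to the point x, -y, -z); pixel columns grow to the right and rows downward; lengths in mm; the calibration is good to about 2 mm. A picture is of the moment at which its call begins. calibration takes no time and is no camera call.
- close_job(): hands the job in, once; it reports no verdict.
The state is a dict: "clock": time; "joint_positions": joint angles; "joint_vel": joint speeds; "tau": joint torques, N m; "tool_pos": TCP position; "tool_rot": TCP orientation; "force": force on the tool from outside, world axes, zero at the start; "moment": the same for the moment, N m; "opening": finger opening in mm.
Only numpy, scipy, OpenCV 4.12 (cv2) and the standard library are available. Lean on these libraries where they do the work, as an engineer would, in place of code of your own. Each camera call takes 0.05 s, during which the arm holds its last target. There are 200 camera calls.

### The job

Lay the loose steel bar across the two supports of the clamping stand, over the test cell, so that both T-heads come up through its slots and it lies flat on both supports. Then swing both T-head pins a quarter turn towards the stand's column, as far as they go, so that the bar is locked; let go and leave the brass fittings and the strap roll where they are.

Things in the scene. Friction and masses are not known exactly. Their poses are not given: they have to be found in the camera images.
- bar_lug (a point): Loose steel bar, 180 (its y) x 44 (x) x 10 mm (z, up), 0.25-0.45 kg, same after a half turn. Point: centre of its upright lug, 31 mm above the bar's underside; lug 44 (x) x 14 (y) x 42 mm tall, 10 to 52 mm above the underside; pinch across the 14 mm. Two through slots, each 39 (y) x 15 mm (x), centred 66 mm either side of the lug.
- seat (a point): Where the lug's centre is when the bar is home, 95 mm above the worktop; axes as the bar's then. +x points to the column, -x (open side) to the robot's left (world +y) within 10 degrees, +y away from the robot. Supports: 34 x 40 mm, tops 64 mm above the worktop, centred 66 mm either side along y; a round test cell between them stays 2 mm below the bar.
- stand: The fixed stand; origin on the worktop under the seat. Grey column 80 to 116 mm along +x. Its head overhangs the seat: underside 300 mm up, from 10 mm in front (-x) of the seat back to the column, 60 mm to each side in y. A tool straight down cannot hold the lug there: lean the wrist 30 to 40 degrees towards -x, and take the lug with that lean from the start.
- pin_near (a point): Pin of the T-head on the support nearer the robot (y -66 mm). Head 36 (y) x 12 x 12 mm, underside 12 mm above the support, on a 10 mm neck at the support's centre; clear of the slot by 1.5 mm all round, feel for it. Pin upright, 8 mm thick, 24 mm tall, 14 mm from the turning axis, towards the lug; point at its mid-height, 100 mm up. 41 mm free between lug and pin or head.
- pin_far (a point): The same on the support farther from the robot (y = +66 mm from the seat), its pin also on the end towards the lug (y = +52 mm at the start).
- lock_near (a joint): Turn of the near T-head: 0 = along the bar (passes the slot), 1.57 = across it, pin towards the column, at the stop. Clockwise from above. Friction about 0.04 N m, stays where left. The pin can be pinched lightly and led round its 14 mm circle without turning the tool; a hard pinch hinders it. Push it the last part with one finger.
- lock_far (a joint): The same for the far T-head; it turns counter-clockwise seen from above, pin also towards the column.
- tee: Brass tee, 22 x 52 x 35 mm, bystander; origin under its centre.
- coupler_1: Upright brass coupler, 22 mm thick, 60 mm tall, bystander; origin under its centre.
- roll: Black strap roll, 55 mm across, 17 mm tall, bystander; origin under its centre.

How it is judged:
By the outcome, as a careful person would: the job done as asked, in the order asked, and still so for the second after the job is handed in, with the robot touching nothing.
It also fails if it takes over 67 s, if anything falls off the work surface, if the arm or the gripper's body presses on something with over 40 N, if the wrist force passes 120 N, or if a joint passes its speed limit or range.

## Working session

There is one attempt and no reset: what is moved stays moved. The work goes in short steps, Python scripts to look and compute and a tool call to move; the robot and the scene stay as the last step left them, time stands still between calls to the robot, and variables do not carry over. Pictures are saved under pics/ and viewed, about 8 in all and at most 12, crops included, and the job is handed in when it is done.

Besides the shell and the picture viewer there is one more tool, called after "Call:" by a JSON object that holds its "op" and its "data", one argument or row to a line. apply_moves: Moves the arm, as the interface text tells. Its arguments: {"type":"object","properties":{"series":{"type":"array","items":{"type":"array","items":{"type":"number"}}},"grip_force":{"type":"number"}},"required":["series"]}

```bash
ls; mkdir -p pics
python3 - <<'E'
from cell import *
import cv2,numpy as np
for n in ("side","top"):
    p,d=grab_frame(n); np.savez(f"pics/{n}0.npz",p=p,d=d); cv2.imwrite(f"pics/{n}0.png",p[:,:,::-1]); print(n,calibration(n))
s=observe(); print(s)
E
```

```text
pics
side {'fx': 518.7936388852179, 'fy': 518.7936388852179, 'cx': 318.1202517331372, 'cy': 238.45331876143092, 'k1': -0.09303758767761108, 'extrinsics': array([[-9.78589549e-01, -2.05471442e-01, -1.19992203e-02,
         6.06649830e+02],
       [ 8.89129428e-02, -4.74601130e-01,  8.75698724e-01,
        -7.13059020e+01],
       [-1.85625923e-01,  8.55882734e-01,  4.82708776e-01,
        -8.71136409e+02],
       [ 0.00000000e+00,  0.00000000e+00,  0.00000000e+00,
         1.00000000e+00]])}
top {'fx': 553.2487114859564, 'fy': 553.2487114859564, 'cx': 312.7777148084316, 'cy': 245.28480335719178, 'k1': -0.10394586308902655, 'extrinsics': array([[-3.65692145e-01, -9.30704859e-01,  7.59736602e-03,
         3.25375111e+02],
       [ 8.83205780e-01, -3.44430534e-01,  3.18300420e-01,
        -4.92018801e+02],
       [-2.93626983e-01,  1.23110001e-01,  9.47959452e-01,
        -7.72257298e+02],
       [ 0.00000000e+00,  0.00000000e+00,  0.00000000e+00,
         1.00000000e+00]])}
{'clock': 0.1, 'joint_positions': array([ 1.62811823e+00,  3.59325540e-01,  1.11458945e-02, -3.35248170e-04,
       -1.22410033e+00, -2.88091828e-01]), 'joint_vel': array([-0.00023949, -0.00407923,  0.0010104 ,  0.0009403 , -0.0001511 ,
        0.00060524]), 'tau': array([-8.73600093e-04, -5.84762478e+01,  2.94108492e+01,  6.95453882e+00,
       -3.19221770e-03,  1.76546240e-05]), 'tool_pos': array([154.31456154, 656.6737672 , 230.44391662]), 'tool_rot': array([[ 9.73464479e-01, -2.28838053e-01, -2.29785112e-04],
       [-2.28838137e-01, -9.73463332e-01, -1.49925982e-03],
       [ 1.19400316e-04,  1.51205978e-03, -9.99998850e-01]]), 'force': array([ 0.21352644, -0.34654302, -0.82370228]), 'moment': array([-0.01254503, -0.00517136, -0.00229825]), 'opening': 85.30013774713375}
```

View pics/side0.png

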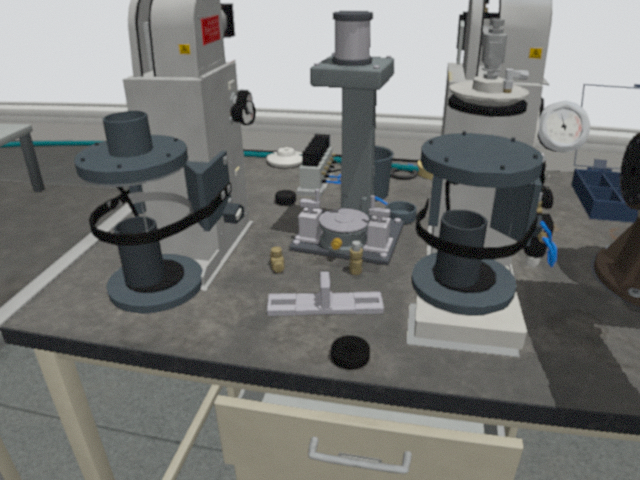

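View pics/top0.png

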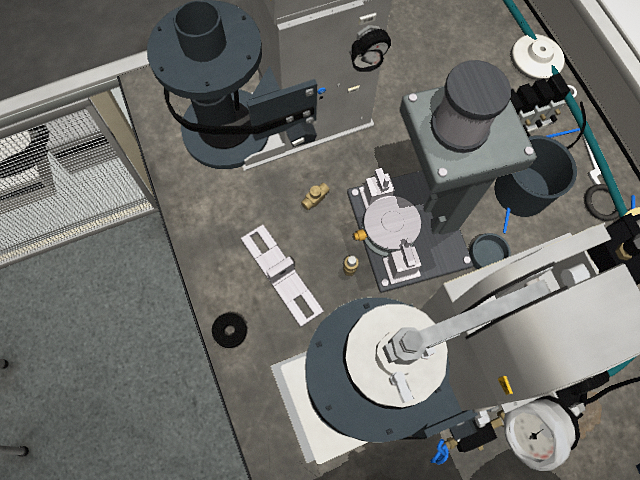

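```bash
cat > h.py <<'E'
from cell import *
import cv2,numpy as np
def K(n):
    c=calibration(n); return c,np.array([[c["fx"],0,c["cx"]],[0,c["fy"],c["cy"]],[0,0,1]]),np.array([c["k1"],0,0,0.])
def ray(n,uv):
    c,k,d=K(n); uv=np.asarray(uv,float).reshape(-1,1,2)
    s=cv2.undistortPoints(uv,k,d).reshape(-1,2)
    R=c["extrinsics"][:3,:3];t=c["extrinsics"][:3,3]
    return -R.T@t,np.c_[s[:,0],-s[:,1],-np.ones(len(s))]@R
def plane(n,uv,z):
    o,r=ray(n,uv); return o+r*((z-o[2])/r[:,2])[:,None]
def deproj(n,uv,d):
    o,r=ray(n,uv); return o+r*np.asarray(d).reshape(-1,1)
def proj(n,P):
    c,k,d=K(n); P=np.asarray(P,float).reshape(-1,3)@c["extrinsics"][:3,:3].T+c["extrinsics"][:3,3]
    return cv2.projectPoints(P*[1,-1,-1],np.zeros(3),np.zeros(3),k,d)[0].reshape(-1,2)
def cloud(n,p,d,box):
    x0,x1,y0,y1=box; v,u=np.mgrid[y0:y1,x0:x1]; uv=np.c_[u.ravel(),v.ravel()]; dd=d[y0:y1,x0:x1].ravel()
    m=dd>0; return deproj(n,uv[m],dd[m]),p[y0:y1,x0:x1].reshape(-1,3)[m].astype(int),uv[m]
E
python3 - <<'E'
from h import *
T=np.load("pics/top0.npz");S=np.load("pics/side0.npz")
for n in("side","top"): print(n,ray(n,[[320,240]])[0])
def rect(P,m,name):
    if m.sum()<10: print(name,m.sum());return
    r=cv2.minAreaRect(P[m][:,:2].astype(np.float32)); print(name,m.sum(),np.round(r[0],1),np.round(r[1],1),round(r[2],1),"med",np.round(np.median(P[m],0),1))
P,c,uv=cloud("top",T["p"],T["d"],(230,335,215,335))
b=(c.min(1)>125)
print("ground z",np.median(P[~b][:,2]))
rect(P,b&(P[:,2]<20)&(P[:,2]>3),"bar"); rect(P,b&(P[:,2]>40),"lugtop")
print(np.percentile(P[:,2],[1,50,90,99]))
P,c,uv=cloud("side",S["p"],S["d"],(255,395,265,325))
b=(c.min(1)>125)
rect(P,b&(P[:,2]<20)&(P[:,2]>3),"bar side"); rect(P,b&(P[:,2]>42),"lugtop side")
P,c,uv=cloud("top",T["p"],T["d"],(345,475,160,295))
for lo,hi in((60,70),(72,82),(84,93),(97,118)):
  m=(P[:,2]>lo)&(P[:,2]<hi)&(c.min(1)>110); 
  img=np.zeros((480,640),np.uint8); img[uv[m][:,1],uv[m][:,0]]=255
  q,l,st,ce=cv2.connectedComponentsWithStats(img)
  for i in range(1,q):
    if st[i,4]>8: rect(P,l[uv[:,1],uv[:,0]]==i,f"{lo}-{hi} px {np.round(ce[i])}")
# enlarged crops
a=cv2.resize(T["p"][160:300,225:425],None,fx=4,fy=4,interpolation=cv2.INTER_CUBIC)[:,:,::-1]
cv2.imwrite("pics/top0c.png",a)
a=cv2.resize(S["p"][180:330,255:415],None,fx=4,fy=4,interpolation=cv2.INTER_CUBIC)[:,:,::-1]
cv2.imwrite("pics/side0c.png",a)
E
```

```text
side [438.29570068 836.39796437 490.22700211]
top [326.78539089 228.43449504 886.20640249]
ground z 0.9715384805330132
bar 2032 [573.6 178.7] [184.2  51. ] 13.0 med [557.4 181.2  11.2]
lugtop 231 [511.6 162.3] [142.4  43.5] 18.2 med [571.1 182.5  53.1]
[ -2.62825755   1.48896612  13.05820259 256.27685923]
bar side 1636 [571.5 181. ] [178.6  48.6] 13.2 med [561.3 183.9   8.6]
lugtop side 147 [570.3 181.7] [12.4 43.5] 11.6 med [570.1 184.9  50.6]
60-70 px [387. 175.] 15 [650.4 -36.5] [7.1 5.3] 66.7 med [650.1 -36.3  65.9]
60-70 px [377. 187.] 260 [639.1 -18.4] [39.8 34.2] 84.9 med [634.7 -10.2  64.9]
60-70 px [391. 222.] 1548 [576.1 -12.1] [90.4 85.3] 86.7 med [572.7 -10.   61.5]
60-70 px [404. 260.] 322 [507.8  -5.5] [39.6 33.2] 83.2 med [506.8   2.4  64.9]
60-70 px [352. 260.] 37 [538.1  74.2] [12.1 11.1] 4.9 med [537.5  73.8  61.4]
72-82 px [442. 219.] 16 [545.5 -84.4] [6.2 8.7] 77.9 med [544.9 -84.9  73.1]
84-93 px [381. 177.] 115 [639.1 -19.5] [12.7 35.7] 85.9 med [643.1 -17.9  89.1]
84-93 px [409. 255.] 151 [507.8  -5.6] [13.1 35.5] 85.2 med [505.5  -4.7  89. ]
97-118 px [387. 179.] 20 [625.9 -18.2] [6.6 6.6] 88.7 med [625.2 -18.3 113.2]
97-118 px [409. 240.] 20 [521.8  -7.5] [6.4 7.4] 28.5 med [521.5  -7.6 113.2]
```

View pics/top0c.png

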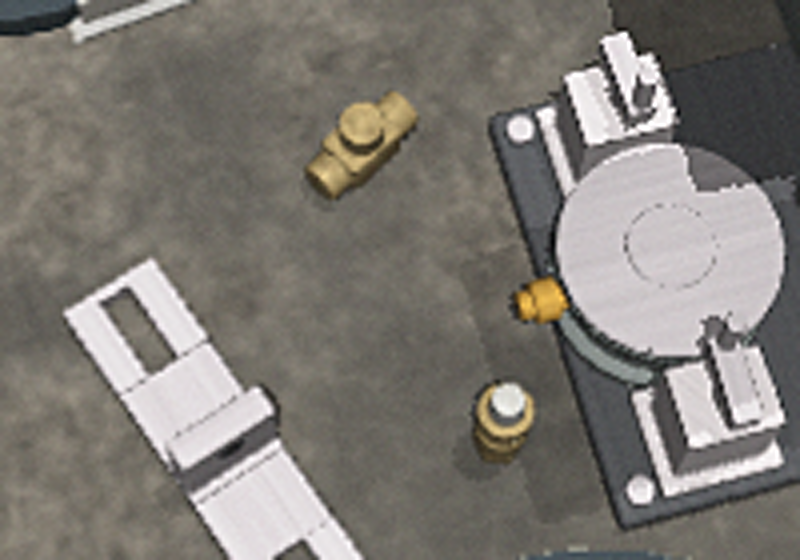

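View pics/side0c.png

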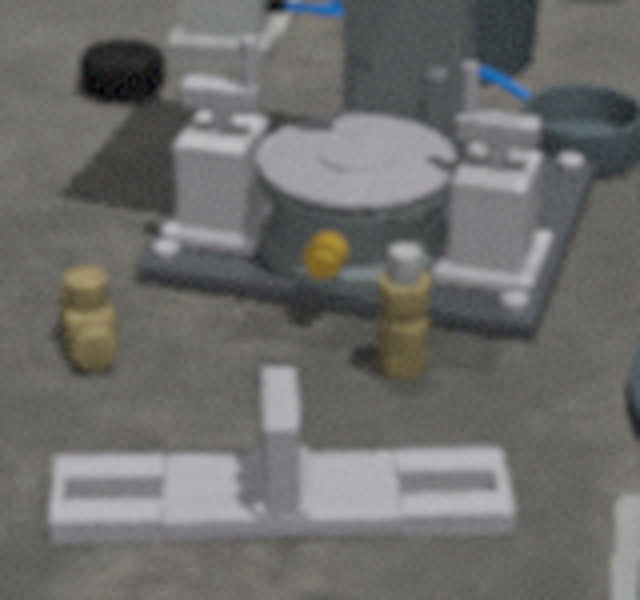

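Run:
```python
from h import *
T=np.load("pics/top0.npz");S=np.load("pics/side0.npz")
G=np.full((24,28),-99.)
for n,A in(("top",T),("side",S)):
    P,c,uv=cloud(n,A["p"],A["d"],(0,640,0,480))
    i=((P[:,0]+200)//50).astype(int); j=((P[:,1]+600)//50).astype(int)
    m=(i>=0)&(i<24)&(j>=0)&(j<28)&(P[:,2]<1500)
    np.maximum.at(G,(i[m],j[m]),P[m,2])
print("cols y:",list(range(800,-600,-50)))
for i in range(23,-1,-1): print(f"x{-200+50*i:5d}", " ".join(f"{int(g):4d}" if g>-90 else "   ." for g in G[i,::-1]))
P,c,uv=cloud("top",T["p"],T["d"],(230,335,215,335))
b=(c.min(1)>125)&(P[:,2]>40)&(P[:,2]<60); print("lug",cv2.minAreaRect(P[b][:,:2].astype(np.float32)))
P,c,uv=cloud("side",S["p"],S["d"],(255,395,265,325))
b=(c.min(1)>125)&(P[:,2]<20)&(P[:,2]>3); Q=P[b]; print("ends",Q[Q[:,0].argmin()],Q[Q[:,0].argmax()])
P,c,uv=cloud("side",S["p"],S["d"],(285,415,180,265))
for lo,hi in((60,70),(84,93),(97,118)):
  m=(P[:,2]>lo)&(P[:,2]<hi)&(c.min(1)>110)
  img=np.zeros((480,640),np.uint8); img[uv[m][:,1],uv[m][:,0]]=255
  q,l,st,ce=cv2.connectedComponentsWithStats(img)
  for i in range(1,q):
    if st[i,4]>8:
      k=P[l[uv[:,1],uv[:,0]]==i]; r=cv2.minAreaRect(k[:,:2].astype(np.float32)); print(lo,np.round(ce[i]),np.round(r[0],1),np.round(r[1],1),np.median(k[:,2]))
```

```text
cols y: [800, 750, 700, 650, 600, 550, 500, 450, 400, 350, 300, 250, 200, 150, 100, 50, 0, -50, -100, -150, -200, -250, -300, -350, -400, -450, -500, -550]
x  950    .    .    .    .    .    .    .    .    .    5    5    4    1    1    5    .    .    .    .    5    6    5    4    6   10   -1  399  396
x  900    .    .    .    .    .    .    .    .    .    5  242  248  245  245  327  327    .    .    2    5    5    5    5    5   25   22  399  398
x  850    .    .    .    .    .    .    .    .    .    5  245  298  298  297  443  440    .    .    5    6  416    5    5    6   24   23  398  398
x  800    .    .    .    .    .    .    .    .    .    5  246  297  298  247  442    .    .    3    5  417  416    4    4   22   38   37  398  398
x  750    .    .    .    .    .    .    .    .    .    6    4  245  249  245  441  439  435  332    5   20   19    0    1   21   39   38  398  397
x  700    .    .    .    .    .    .    .    .    .    5    5    6    5    5  117    5  280  269    5   22   98  102  102  103   21   21  398  397
x  650    .    .    .    .    .    .    .    .    .    5    6 
[... 2553 characters left out ...]
    .    .    .    .    .    .
lug ((571.3955688476562, 182.2095184326172), (14.522796630859375, 43.694000244140625), 12.876662254333496)
ends [480.53031112 181.04560066   5.73106672] [663.48095522 178.66108679   8.31207501]
60 [310. 213.] [638.1 -18.7] [40.9 34.8] 62.721371541020574
60 [344. 218.] [573.1 -12. ] [36.3 35.2] 60.929776328928824
60 [375. 217.] [516.  -13.5] [ 9.4 28.7] 62.633998038713855
60 [380. 223.] [507.9  -4. ] [39.6 33.7] 62.596079192734976
84 [310. 201.] [637.9 -16.7] [15.9 35.5] 86.55995732552356
84 [379. 210.] [507.7  -5. ] [13.  33.2] 86.51393210870336
97 [317. 192.] [623.3 -17.1] [8.4 7.1] 106.70981353581791
97 [373. 199.] [522.1  -7.5] [ 5.6 10.4] 106.53359124324967
```

```bash
cat >> h.py <<'E'
from scipy.spatial.transform import Rotation as Ro
import json,os
SEAT=np.array([573.0,-12.0,95.]); YS=-5.83  # yaw of stand y axis, deg
def rot(yaw,lean):  # tool orientation for bar whose y axis has this yaw (deg)
    a=np.radians(yaw); yb=np.array([np.cos(a),np.sin(a),0]); xb=np.array([np.sin(a),-np.cos(a),0]); u=np.array([0,0,1.])
    l=np.radians(lean); x=np.cos(l)*xb+np.sin(l)*u; z=np.sin(l)*xb-np.cos(l)*u
    return np.c_[x,-yb,z]
def state():
    s=observe(); 
    with open("log.jsonl","a") as f: f.write(json.dumps([list(s["joint_positions"]),list(s["tool_pos"]),s["tool_rot"].tolist()])+"\n")
    print("t",round(s["clock"],2),"q",np.round(s["joint_positions"],3),"tcp",np.round(s["tool_pos"],1),"F",np.round(s["force"],1),"M",np.round(s["moment"],2),"open",round(s["opening"],1))
    return s
def rel(s,p,R):  # row from the measured pose to TCP p, orientation R
    A=s["tool_rot"]; rv=Ro.from_matrix(A.T@R).as_rotvec(degrees=True); d=A.T@(np.asarray(p)-s["tool_pos"])/1000
    return np.round(rv,2).tolist()+np.round(d,4).tolist()
E
python3 - <<'E'
from h import *
s=state()
print(proj("side",[[0,0,0],[0,0,200],[0,0,400]]))
R=rot(13,35)
print(R.round(3)); zt=R[:,2]
g=np.array([571,182,37.]); print("pre",rel(s,g+19*zt-zt*150+[0,0,120],R))
E
```

```text
t 0.1 q [ 1.628  0.359  0.011 -0.    -1.224 -0.288] tcp [154.3 656.7 230.4] F [ 0.2 -0.3 -0.8] M [-0.01 -0.01 -0.  ] open 85.3
[[662.87644088 278.97612095]
 [699.23413824 172.96300787]
 [737.60294397  44.0119062 ]]
[[ 0.184 -0.974  0.129]
 [-0.798 -0.225 -0.559]
 [ 0.574 -0.    -0.819]]
pre [-19.38, 31.21, 61.71, 0.481, 0.2994, -0.0334]
```

Call:
{"op": "apply_moves", "data": {
  "series": [
    [0, 0, 0, 0, 0, -0.05, -1],
    [0, 0, 0, 0, 0, -0.1, -1],
    [0, 0, 0, 0, 0, -0.15, -1],
    [0, 8, 0, 0, 0, -0.15, -1],
    [0, 16, 0, 0, 0, -0.15, -1],
    [0, 16, 0, 0, 0, -0.15, -1]
  ]
}}

```text
clock: 0.7
tool_pos: [152.0, 657.1, 378.7]
tool_rot: [[0.935, -0.225, 0.273], [-0.215, -0.974, -0.067], [0.281, 0.004, -0.96]]
force: [-0.7, -0.5, -2.4]
opening: 85.2
```

```bash
python3 -c "
from h import *
s=state();print(s['tool_rot'])"
```

```text
t 0.7 q [ 1.772  0.327  0.154  0.257 -1.525 -0.456] tcp [152.  657.1 378.7] F [-0.7 -0.5 -2.4] M [0.16 1.01 0.  ] open 85.2
[[ 0.93528669 -0.22500583  0.27315047]
 [-0.21474715 -0.97434798 -0.06730291]
 [ 0.28128716  0.00428923 -0.95961406]]
```

Run:
```python
from h import *
s=state(); R=rot(13,35); r=np.array(rel(s,[380,430,360],R)); print("mid full",r)
# gradual rows
print([np.round(np.r_[r[:3]*f,r[3:]*f],3).tolist() for f in (.5,1)], np.linalg.norm(r[:3]))
```

```text
t 0.7 q [ 1.772  0.327  0.154  0.257 -1.525 -0.456] tcp [152.  657.1 378.7] F [-0.7 -0.5 -2.4] M [0.16 1.01 0.  ] open 85.2
mid full [-27.63    16.54    58.01     0.2568   0.1699   0.0955]
[[-13.815, 8.27, 29.005, 0.128, 0.085, 0.048], [-27.63, 16.54, 58.01, 0.257, 0.17, 0.096]] 66.3486895123031
```

Call:
{"op": "apply_moves", "data": {
  "series": [
    [-3.5, 2.1, 7.3, 0.032, 0.021, 0.012, -1],
    [-7, 4.1, 14.5, 0.064, 0.042, 0.024, -1],
    [-10.4, 6.2, 21.8, 0.096, 0.064, 0.036, -1],
    [-13.8, 8.3, 29, 0.128, 0.085, 0.048, -1],
    [-17.3, 10.3, 36.3, 0.16, 0.106, 0.06, -1],
    [-20.7, 12.4, 43.5, 0.193, 0.127, 0.072, -1],
    [-24.2, 14.5, 50.8, 0.225, 0.149, 0.084, -1],
    [-27.6, 16.5, 58, 0.257, 0.17, 0.096, -1]
  ]
}}

```text
clock: 1.5
tool_pos: [382.4, 427.8, 359.3]
tool_rot: [[0.18, -0.976, 0.12], [-0.803, -0.216, -0.556], [0.569, 0.004, -0.823]]
force: [0.6, 0.6, 0.2]
opening: 85.5
```

Run:
```python
from h import *
s=state(); R=rot(13,35); print(s['tool_rot'].round(3)); print(rel(s,[380,430,360],R))
zt=R[:,2]; g=np.array([571,182,37.]); p=g+19*zt-zt*100; print(p,rel(s,p,R))
```

```text
t 1.5 q [ 1.343  0.405  0.117  0.253 -1.834 -1.127] tcp [382.4 427.8 359.3] F [0.6 0.6 0.2] M [1.89 0.35 0.04] open 85.5
[[ 0.18  -0.976  0.12 ]
 [-0.803 -0.216 -0.556]
 [ 0.569  0.004 -0.823]]
[0.48, 0.34, -0.28, -0.0018, 0.0019, -0.0021]
[560.54884345 227.26893247 103.35131559] [0.48, 0.34, -0.28, 0.0475, -0.1316, 0.3433]
```

Call:
{"op": "apply_moves", "data": {
  "series": [
    [0.5, 0.3, -0.3, 0.006, -0.016, 0.043, -1],
    [0.5, 0.3, -0.3, 0.012, -0.033, 0.086, -1],
    [0.5, 0.3, -0.3, 0.018, -0.049, 0.129, -1],
    [0.5, 0.3, -0.3, 0.024, -0.066, 0.172, -1],
    [0.5, 0.3, -0.3, 0.03, -0.082, 0.215, -1],
    [0.5, 0.3, -0.3, 0.036, -0.099, 0.258, -1],
    [0.5, 0.3, -0.3, 0.042, -0.115, 0.301, -1],
    [0.5, 0.3, -0.3, 0.0475, -0.1316, 0.343, -1]
  ]
}}

```text
clock: 2.3
tool_pos: [561.6, 228.5, 102.5]
tool_rot: [[0.189, -0.973, 0.131], [-0.799, -0.23, -0.556], [0.571, 0.0, -0.821]]
force: [1.4, 0.5, 0.6]
opening: 85.3
```

Run:
```python
from h import *
from scipy.optimize import least_squares
s=state(); R=rot(13,35); zt=R[:,2]
for up in (37,): 
  g=np.array([571,182,up]); print(rel(s,g+19*zt,R))
D=[json.loads(l) for l in open("log.jsonl")]
D=[(np.array(q),np.array(p),np.array(r)) for q,p,r in D]
def res(x):
    L,dl,a1,h,L2,L3,a3,bx,by=x; o=[]
    for q,p,r in D:
        w=p-L*r[:,2]-[bx,by,0]; f=np.array([np.cos(q[0]),np.sin(q[0])]); n=np.array([f[1],-f[0]]); pt=q[1]-q[2]
        o+=[w[:2]@n-dl, w[:2]@f-(a1+L2*np.sin(q[1])+L3*np.cos(pt)+a3*np.sin(pt)), w[2]-(h+L2*np.cos(q[1])-L3*np.sin(pt)+a3*np.cos(pt))]
    return o
x0=np.array([350,192,50,350,400,450,0,0,0.])
for fx in ("offset","base"):
    def f(y):
        x=y.copy()
        if fx=="offset": x[7:]=0
        else: x[1]=0
        return np.r_[res(x),.02*(y-x0)]
    k=least_squares(f,x0 if fx=="offset" else np.r_[350,0,x0[2:7],190,0]); print(fx,k.x.round(0),np.round(k.fun[:-9],1))
p,d=grab_frame("side"); np.savez("pics/side1.npz",p=p,d=d); cv2.imwrite("pics/side1.png",p[:,:,::-1])
```

```text
t 2.3 q [ 0.959  0.517 -0.399  0.489 -1.138 -1.046] tcp [561.6 228.5 102.5] F [1.4 0.5 0.6] M [1.82 0.38 0.03] open 85.3
[-0.15, 0.17, 0.24, 0.0016, 0.0015, 0.0998]
offset [346. 190.  81. 217. 497. 401.  80.   0.   0.] [  1.9 -13.2 -43.4   2.4   5.1  13.9   2.4   5.1  13.9   2.3  -3.3   7.8
  -9.1   6.2   7.8]
base [422. 192. 137. 616. 231. 486.  18. 180.  -5.] [ 12.1 -18.5 -31.6  -2.6  12.3  14.   -2.6  12.3  14.   -3.  -14.6  -2.
  -2.2   8.6   5.7]
```

View pics/side1.png

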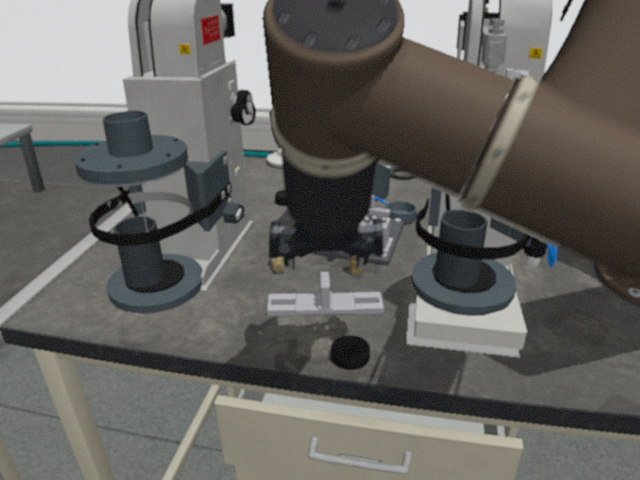

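Call:
{"op": "apply_moves", "data": {
  "series": [
    [0, 0, 0.2, 0, 0, 0.04, -1],
    [-0.1, 0.2, 0.2, 0.001, 0.001, 0.075, -1],
    [-0.1, 0.2, 0.2, 0.0016, 0.0015, 0.0998, -1],
    [-0.1, 0.2, 0.2, 0.0016, 0.0015, 0.0998, -1]
  ]
}}

```text
clock: 2.75
tool_pos: [571.5, 168.8, 20.4]
tool_rot: [[0.184, -0.975, 0.125], [-0.796, -0.223, -0.563], [0.577, 0.004, -0.817]]
force: [0.6, 0.8, 0.3]
opening: 85.8
```

Run:
```python
from h import *
s=state(); R=rot(13,35); zt=R[:,2]
print(rel(s,np.array([571,182,37])+19*zt,R))
p,d=grab_frame("side"); a=cv2.resize(p[180:360,240:420],None,fx=3.3,fy=3.3,interpolation=cv2.INTER_CUBIC); cv2.imwrite("pics/side2.png",a[:,:,::-1])
```

```text
t 2.75 q [ 0.872  0.587 -0.548  0.606 -0.936 -1.135] tcp [571.5 168.8  20.4] F [0.6 0.8 0.3] M [1.7  0.47 0.01] open 85.8
[0.26, -0.25, 0.04, -0.0011, -0.0025, -0.0021]
```

View pics/side2.png

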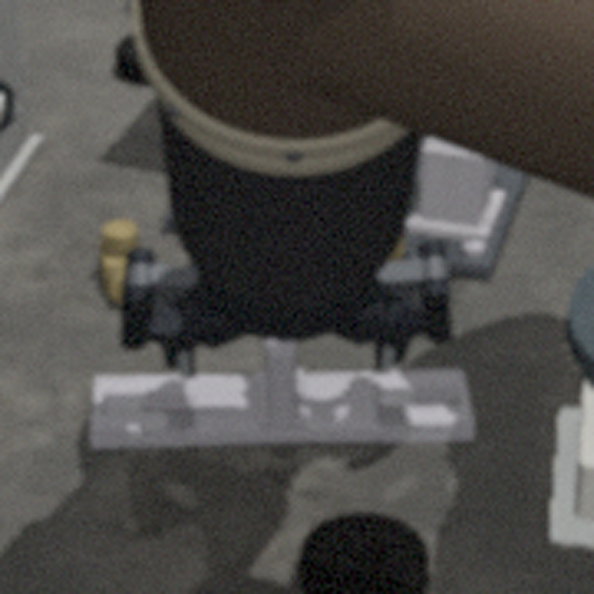

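Call:
{"op": "apply_moves", "data": {
  "series": [
    [0.2, -0.2, 0, -0.001, -0.0025, -0.002, -0.5],
    [0.2, -0.2, 0, -0.001, -0.0025, -0.002, 0.2],
    [0.2, -0.2, 0, -0.001, -0.0025, -0.002, 1],
    [0.2, -0.2, 0, -0.001, -0.0025, -0.002, 1],
    [0.2, -0.2, 0, -0.001, -0.0025, -0.002, 1],
    [0.2, -0.2, 0, -0.001, -0.0025, -0.002, 1],
    [0.2, -0.2, 0, -0.001, -0.0025, -0.002, 1],
    [0.2, -0.2, 0, -0.001, -0.0025, -0.002, 1]
  ],
  "grip_force": 60
}}

```text
clock: 3.6
tool_pos: [575.0, 175.6, 24.7]
tool_rot: [[0.185, -0.973, 0.135], [-0.799, -0.229, -0.556], [0.572, -0.005, -0.82]]
force: [-5.2, 2.6, 6.3]
opening: 12.9
```

Run:
```python
from h import *
s=state();print(s["tool_rot"].round(3).tolist(),s["tau"].round(1))
```

```text
t 3.6 q [ 0.876  0.582 -0.54   0.606 -0.938 -1.132] tcp [575.  175.6  24.7] F [-5.2  2.6  6.3] M [ 1.26  1.72 -0.84] open 12.9
[[0.185, -0.973, 0.135], [-0.799, -0.229, -0.556], [0.572, -0.005, -0.82]] [ -2.3 -58.8  15.9   3.5  -0.8  -0.1]
```

Call:
{"op": "apply_moves", "data": {
  "series": [
    [0, 0, 0, 0.011, 0, -0.016, 1],
    [0, 0, 0, 0.029, 0, -0.041, 1],
    [0, 0, 0, 0.051, 0, -0.074, 1],
    [0, 0, 0, 0.074, 0, -0.107, 1],
    [0, 0, 0, 0.086, 0, -0.123, 1],
    [0, 0, 0, 0.086, 0, -0.123, 1],
    [0, 0, 0, 0.086, 0, -0.123, 1]
  ]
}}

```text
clock: 4.3
tool_pos: [574.1, 174.8, 173.3]
tool_rot: [[0.185, -0.974, 0.134], [-0.8, -0.228, -0.555], [0.571, -0.004, -0.821]]
force: [0.5, 0.3, -3.7]
opening: 13.2
```

Run:
```python
from h import *
s=state();print(s["tool_rot"].round(3).tolist())
p,d=grab_frame("side"); np.savez("pics/side3.npz",p=p,d=d); p2,d2=grab_frame("top"); np.savez("pics/top3.npz",p=p2,d=d2)
cv2.imwrite("pics/both3.png",np.hstack([cv2.resize(p[100:400,180:480],(400,400)),cv2.resize(p2[130:370,180:420],(400,400))])[:,:,::-1])
```

```text
t 4.3 q [ 0.892  0.409 -0.399  0.505 -1.21  -0.952] tcp [574.1 174.8 173.3] F [ 0.5  0.3 -3.7] M [2.43 0.64 0.03] open 13.2
[[0.185, -0.974, 0.134], [-0.8, -0.228, -0.555], [0.571, -0.004, -0.821]]
```

View pics/both3.png

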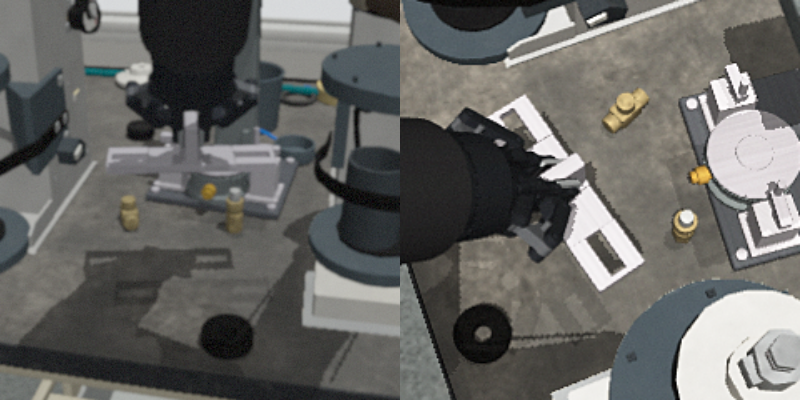

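```bash
cat > barfit.py <<'E'
from h import *
def slots(n,p,d,box,zr,th,sides=4):
    P,c,uv=cloud(n,p,d,box); m=(c.min(1)>th)&(P[:,2]>zr[0])&(P[:,2]<zr[1])
    Q=P[m]
    for _ in range(4):   # plane fit
        A=np.c_[Q[:,:2],np.ones(len(Q))]; k=np.linalg.lstsq(A,Q[:,2],rcond=None)[0]; r=Q[:,2]-A@k; Q=Q[abs(r)<max(2.5,1.5*r.std())]
    return k,Q
E
python3 - <<'E'
from barfit import *
s=observe(); print(s["tool_pos"].round(1))
for n,box in(("top",(235,330,185,310)),("side",(250,400,195,245))):
    A=np.load(f"pics/{n}3.npz"); k,Q=slots(n,A["p"],A["d"],box,(135,185),120)
    r=cv2.minAreaRect(Q[:,:2].astype(np.float32)); nrm=np.r_[-k[:2],1]
    print(n,len(Q),"slopes deg",np.degrees(np.arctan(k[:2])).round(2),"rect",np.round(r[0],1),np.round(r[1],1),round(r[2],2),"z at c",round(k@np.r_[r[0],1],1))
    # slots: holes in mask
    u=proj(n,Q); img=np.zeros((480,640),np.uint8); q=np.round(u).astype(int); img[q[:,1],q[:,0]]=255
    cs,h=cv2.findContours(cv2.morphologyEx(img,cv2.MORPH_CLOSE,np.ones((3,3))),cv2.RETR_CCOMP,cv2.CHAIN_APPROX_NONE)
    o,_=ray(n,[[0,0]])
    for c,hh in zip(cs,h[0]):
        if hh[3]>=0 and cv2.contourArea(c)>25:
            _,rr=ray(n,c.reshape(-1,2)); t=(k[2]+k[:2]@o[:2]-o[2])/(rr[:,2]-rr[:,:2]@k[:2]); W=o+rr*t[:,None]
            b=cv2.minAreaRect(W[:,:2].astype(np.float32)); print("  hole",np.round(b[0],1),np.round(b[1],1),round(b[2],1))
E
```

```text
[573.8 174.3 172.5]
top 1788 slopes deg [ 0.1  -0.23] rect [573.7 180.8] [181.5  44.1] 13.01 z at c 159.1
  hole [508.8 165.8] [40.9 16.9] 13.3
side 938 slopes deg [ 0.28 -0.35] rect [572.6 180.3] [180.3  48.1] 13.31 z at c 157.3
  hole [509. 165.] [39.4 16. ] 11.0
```

```bash
cat > arm.py <<'E'
from h import *
def arm(p,d,n):
    P,c,uv=cloud(n,p,d,(0,640,0,480))
    m=(c[:,0]>c[:,2]+8)&(c.max(1)<140)&(P[:,2]>150)&(P[:,1]>-400)&(P[:,0]<900)
    return P[m]
if __name__=="__main__":
    for n in("side","top"):
        p,d=grab_frame(n); P=arm(p,d,n); print(n,len(P))
        for x in range(0,700,50):
            k=P[(P[:,0]>=x)&(P[:,0]<x+50)]
            if len(k)>30: print(x,"y",np.percentile(k[:,1],[2,98]).round(),"z",np.percentile(k[:,2],[1,99]).round())
E
python3 arm.py
```

```text
side 39031
50 y [-14.   5.] z [152. 222.]
100 y [-24.   2.] z [157. 219.]
300 y [443. 497.] z [362. 468.]
350 y [447. 484.] z [375. 467.]
400 y [441. 470.] z [390. 465.]
450 y [370. 452.] z [403. 464.]
500 y [372. 436.] z [372. 463.]
550 y [351. 417.] z [332. 462.]
top 36694
250 y [33. 49.] z [192. 432.]
300 y [ 38. 138.] z [200. 441.]
350 y [-90. 447.] z [289. 504.]
400 y [360. 431.] z [431. 500.]
450 y [328. 409.] z [429. 548.]
500 y [310. 374.] z [444. 552.]
550 y [308. 377.] z [378. 533.]
```

```bash
cat > tgt.py <<'E'
from h import *
SEATXY=np.array([573.2,-11.8]); YSEAT=-5.75
if __name__=="__main__":
    s=state(); A=s["tool_rot"]; lug=np.array([573.2,180.6,s["tool_pos"][2]+6.3])
    off=A.T@(lug-s["tool_pos"]); Rz=Ro.from_euler("z",YSEAT-13.1,degrees=True).as_matrix(); R=Rz@A
    json.dump([off.tolist(),R.tolist()],open("hold.json","w"))
    P=np.r_[SEATXY,179.]-R@off
    r=rel(s,P,R); print("off",off,"R",R.round(3).tolist(),"tcp",P.round(1)); print(r)
    H=np.r_[SEATXY+[0,100],185.]-Ro.from_euler("z",-9,degrees=True).as_matrix()@A@off
    print("half",rel(s,H,Ro.from_euler("z",-9,degrees=True).as_matrix()@A))
E
python3 tgt.py
```

```text
t 4.5 q [ 0.892  0.411 -0.399  0.506 -1.211 -0.952] tcp [574.  174.4 172.6] F [ 0.3  0.1 -2.6] M [2.43 0.62 0.04] open 13.2
off [-1.50050954 -0.64010562 -8.73620505] R [[-0.082, -0.995, -0.055], [-0.815, 0.098, -0.571], [0.573, -0.002, -0.819]] tcp [572.  -17.9 172.7]
[-10.8, 0.03, 15.45, 0.1531, 0.0459, 0.1069]
half [-5.16, 0.02, 7.38, 0.0771, 0.0221, 0.0464]
```

Call:
{"op": "apply_moves", "data": {
  "series": [
    [-1, 0, 1.5, 0.015, 0.004, 0.009, 1],
    [-2.4, 0, 3.4, 0.036, 0.01, 0.022, 1],
    [-3.8, 0, 5.4, 0.057, 0.016, 0.034, 1],
    [-5.2, 0, 7.4, 0.077, 0.022, 0.046, 1],
    [-5.2, 0, 7.4, 0.077, 0.022, 0.046, 1]
  ]
}}

```text
clock: 5.0
tool_pos: [572.7, 79.5, 179.8]
tool_rot: [[0.054, -0.998, 0.04], [-0.818, -0.068, -0.571], [0.572, -0.002, -0.82]]
force: [-0.2, -0.5, -3.4]
opening: 13.3
```

```bash
cat > rest.py <<'E'
from h import *
import sys
from tgt import SEATXY,YSEAT
off,R=map(np.array,json.load(open("hold.json")))
s=state(); A=s["tool_rot"]; cur=s["tool_pos"]+A@off
xs=np.array([np.sin(np.radians(YSEAT)),-np.cos(np.radians(YSEAT)),0]); ys=np.array([-xs[1],xs[0],0])
e=cur-np.r_[SEATXY,95]; print("lug in seat frame",(np.array([xs@e,ys@e,e[2]])).round(2),"yaw err",np.degrees(Ro.from_matrix(R.T@A).as_rotvec()).round(2), "up in tool",A[2].round(3))
for z in map(float,sys.argv[1:]): print(z,rel(s,np.r_[SEATXY,z]-R@off,R))
E
python3 arm.py; python3 rest.py 179
```

```text
side 23226
50 y [-48.  -4.] z [152. 247.]
100 y [-41. -12.] z [169. 239.]
300 y [359. 435.] z [422. 465.]
350 y [392. 439.] z [370. 463.]
400 y [389. 419.] z [381. 462.]
450 y [360. 396.] z [400. 460.]
500 y [276. 369.] z [360. 459.]
550 y [262. 337.] z [322. 456.]
600 y [136. 293.] z [230. 446.]
top 50969
250 y [ 39. 213.] z [194. 637.]
300 y [ 43. 354.] z [229. 634.]
350 y [-68. 418.] z [294. 575.]
400 y [297. 402.] z [312. 501.]
450 y [276. 374.] z [459. 512.]
500 y [234. 354.] z [436. 561.]
550 y [229. 361.] z [461. 564.]
600 y [-47. 336.] z [157. 547.]
t 5.1 q [ 0.758  0.376 -0.43   0.492 -1.221 -0.967] tcp [573.4  81.7 179.9] F [-0.2  0.3 -3.3] M [2.54 0.17 0.04] open 13.4
lug in seat frame [-99.32  -9.57  91.25] yaw err [ 5.62 -0.11 -7.94] up in tool [ 0.572 -0.003 -0.82 ]
179.0 [-5.62, 0.11, 7.94, 0.0773, 0.0086, 0.0627]
```

Call:
{"op": "apply_moves", "data": {
  "series": [
    [-1.2, 0, 1.8, 0.018, 0.002, 0.014, 1],
    [-2.8, 0, 4, 0.039, 0.005, 0.031, 1],
    [-4.2, 0, 6, 0.058, 0.007, 0.047, 1],
    [-5.6, 0.1, 7.9, 0.077, 0.009, 0.063, 1],
    [-5.6, 0.1, 7.9, 0.077, 0.009, 0.063, 1],
    [-5.6, 0.1, 7.9, 0.077, 0.009, 0.063, 1]
  ]
}}

```text
clock: 5.7
tool_pos: [571.9, -16.9, 172.3]
tool_rot: [[-0.08, -0.995, -0.053], [-0.816, 0.096, -0.57], [0.573, -0.002, -0.82]]
force: [0.2, 0.4, -3.9]
opening: 13.1
```

```bash
python3 rest.py 155
python3 - <<'E'
from barfit import *
p,d=grab_frame("side"); np.savez("pics/side4.npz",p=p,d=d); p2,d2=grab_frame("top"); np.savez("pics/top4.npz",p=p2,d=d2)
cv2.imwrite("pics/both4.png",np.hstack([cv2.resize(p[110:290,250:430],(400,400),interpolation=2),cv2.resize(p2[120:320,290:490],(400,400),interpolation=2)])[:,:,::-1])
E
```

```text
t 5.7 q [ 0.594  0.374 -0.455  0.494 -1.204 -0.981] tcp [571.9 -16.9 172.3] F [ 0.2  0.4 -3.9] M [ 2.58 -0.26 -0.07] open 13.1
lug in seat frame [-1.06 -0.14 83.64] yaw err [ 0.08 -0.03 -0.1 ] up in tool [ 0.573 -0.002 -0.82 ]
155.0 [-0.08, 0.03, 0.1, -0.0127, -0.0001, 0.02]
```

View pics/both4.png

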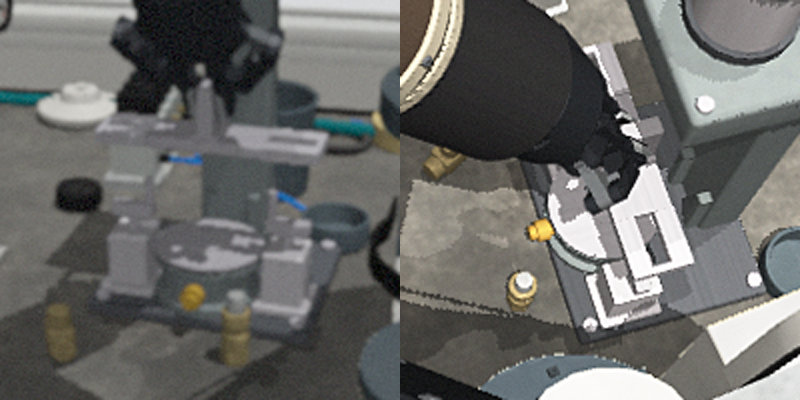

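```bash
cat > hole.py <<'E'
from barfit import *
import sys
def holes(n,p,d,box,zr,th):
    k,Q=slots(n,p,d,box,zr,th); out=[]
    r=cv2.minAreaRect(Q[:,:2].astype(np.float32))
    print(n,len(Q),"slope",np.degrees(np.arctan(k[:2])).round(2),"z",round(k@[573,-12,1],1),"rect",np.round(r[0],1),np.round(r[1],1),round(r[2],1))
    u=np.round(proj(n,Q)).astype(int); img=np.zeros((480,640),np.uint8); img[u[:,1],u[:,0]]=255
    cs,h=cv2.findContours(cv2.morphologyEx(img,cv2.MORPH_CLOSE,np.ones((3,3))),cv2.RETR_CCOMP,cv2.CHAIN_APPROX_NONE)
    o,_=ray(n,[[0,0]])
    for c,hh in zip(cs,h[0]):
        if hh[3]>=0 and cv2.contourArea(c)>20:
            _,rr=ray(n,c.reshape(-1,2)); t=(k[2]+k[:2]@o[:2]-o[2])/(rr[:,2]-rr[:,:2]@k[:2]); W=o+rr*t[:,None]
            b=cv2.minAreaRect(W[:,:2].astype(np.float32)); print("  hole",np.round(b[0],1),np.round(b[1],1),round(b[2],1))
z=float(sys.argv[1])
for n,box in(("top",(370,450,130,270)),("side",(285,405,155,235))):
    if len(sys.argv)>2: A=np.load(f"pics/{n}{sys.argv[2]}.npz"); p,d=A["p"],A["d"]
    else: p,d=grab_frame(n)
    holes(n,p,d,box,(z-8,z+8),110)
E
python3 hole.py 158 4
```

```text
top 1436 slope [ 0.1  -0.08] z 158.9 rect [573.5 -10.3] [ 45.6 181.4] 84.5
  hole [507.9  -3.8] [17.5 41.7] 85.8
side 607 slope [-0.   -0.78] z 156.3 rect [573.2 -10.6] [ 48.2 179.3] 85.1
```

```bash
sed -i 's/573.2,-11.8\]); YSEAT=-5.75/573.2,-12.3]); YSEAT=-5.75/' tgt.py; python3 rest.py 124
```

```text
t 5.8 q [ 0.595  0.374 -0.455  0.494 -1.204 -0.981] tcp [572.1 -16.  172.6] F [ 1.1 -0.4 -2.8] M [ 2.51 -0.16 -0.02] open 13.3
lug in seat frame [-2.4  -0.11 83.89] yaw err [ 0.15 -0.05 -0.15] up in tool [ 0.572 -0.002 -0.82 ]
124.0 [-0.15, 0.05, 0.15, -0.0294, 0.0001, 0.0464]
```

Call:
{"op": "apply_moves", "data": {
  "series": [
    [-0.1, 0, 0.1, -0.004, 0, 0.01, 1],
    [-0.1, 0, 0.1, -0.012, 0, 0.022, 1],
    [-0.1, 0, 0.1, -0.02, 0, 0.034, 1],
    [-0.1, 0, 0.1, -0.027, 0, 0.043, 1],
    [-0.1, 0, 0.1, -0.0294, 0, 0.0464, 1],
    [-0.1, 0, 0.1, -0.0294, 0, 0.0464, 1],
    [-0.1, 0, 0.1, -0.0294, 0, 0.0464, 1]
  ]
}}

```text
clock: 6.5
tool_pos: [572.0, -19.1, 117.9]
tool_rot: [[-0.082, -0.995, -0.055], [-0.816, 0.098, -0.57], [0.573, -0.002, -0.82]]
force: [0.4, 0.1, -3.2]
opening: 13.3
```

```bash
python3 rest.py 112; python3 -c "
from h import *
for i in range(5):
    grab_frame('top'); s=observe(); print(s['tool_pos'].round(2),s['force'].round(1))"; python3 hole.py 103;  python3 rest.py 112
```

```text
t 6.5 q [ 0.586  0.433 -0.515  0.523 -1.097 -1.041] tcp [572.  -19.1 117.9] F [ 0.4  0.1 -3.2] M [ 2.53 -0.28 -0.02] open 13.3
lug in seat frame [ 0.67  0.11 29.24] yaw err [ 0.01 -0.04 -0.  ] up in tool [ 0.573 -0.002 -0.82 ]
112.0 [-0.01, 0.04, 0.0, -0.0075, 0.0001, 0.0097]
[572.1  -19.05 118.18] [-0.1  0.7 -3.9]
[572.1  -18.99 118.27] [ 0.5  0.1 -3.3]
[572.09 -19.01 118.3 ] [ 0.2  0.4 -2.7]
[572.   -19.07 118.28] [-0.9 -0.1 -3.8]
[571.97 -19.06 118.25] [ 0.   0.4 -3. ]
top 1267 slope [0.08 0.37] z 104.7 rect [573.7 -12.9] [ 44.9 181.8] 84.2
  hole [508.1  -6.4] [17.5 42.7] 83.5
side 626 slope [-0.   -0.13] z 102.1 rect [573.6 -13.2] [ 48.1 179.1] 84.3
  hole [522.4 -20. ] [ 9.1 22.2] 6.8
t 6.85 q [ 0.586  0.433 -0.516  0.523 -1.097 -1.041] tcp [571.8 -19.1 118.1] F [ 0.   0.7 -3.2] M [ 2.48 -0.27 -0.04] open 13.2
lug in seat frame [ 0.71 -0.05 29.42] yaw err [ 0.02 -0.07  0.02] up in tool [ 0.572 -0.002 -0.82 ]
112.0 [-0.02, 0.07, -0.02, -0.0077, -0.0, 0.0098]
```

Call:
{"op": "apply_moves", "data": {
  "series": [
    [0, 0, 0, -0.0008, 0, -0.0005, 1],
    [0, 0, 0, -0.002, 0, 0.0012, 1],
    [0, 0, 0, -0.0036, 0, 0.0036, 1],
    [0, 0, 0, -0.0054, 0, 0.006, 1],
    [0, 0, 0, -0.0066, 0, 0.0077, 1],
    [0, 0, 0, -0.0066, 0, 0.0077, 1]
  ]
}}

```text
clock: 7.45
tool_pos: [571.6, -18.3, 107.3]
tool_rot: [[-0.081, -0.995, -0.055], [-0.816, 0.098, -0.57], [0.573, -0.001, -0.82]]
force: [-0.1, -0.2, -2.7]
opening: 13.4
```

```bash
python3 rest.py 101
```

```text
t 7.45 q [ 0.586  0.446 -0.525  0.529 -1.078 -1.053] tcp [571.6 -18.3 107.3] F [-0.1 -0.2 -2.7] M [ 2.42 -0.24  0.06] open 13.4
lug in seat frame [-0.07 -0.32 18.57] yaw err [-0.03 -0.02 -0.01] up in tool [ 0.573 -0.001 -0.82 ]
101.0 [0.03, 0.02, 0.01, -0.0071, -0.0003, 0.0103]
```

Call:
{"op": "apply_moves", "data": {
  "series": [
    [0, 0, 0, -0.0018, -0.0002, 0.0025, 1],
    [0, 0, 0, -0.004, -0.0003, 0.0058, 1],
    [0, 0, 0, -0.0063, -0.0003, 0.009, 1],
    [0, 0, 0, -0.0086, -0.0003, 0.0123, 1],
    [0, 0, 0, -0.0095, -0.0003, 0.0136, 1],
    [0, 0, 0, -0.0095, -0.0003, 0.0136, 1]
  ]
}}

```text
clock: 8.05
tool_pos: [572.0, -18.4, 90.8]
tool_rot: [[-0.081, -0.995, -0.055], [-0.816, 0.098, -0.57], [0.573, -0.001, -0.82]]
force: [0.1, -0.3, -3.9]
opening: 13.3
```

```bash
python3 rest.py 95
```

```text
t 8.05 q [ 0.584  0.467 -0.541  0.54  -1.047 -1.073] tcp [572.  -18.4  90.8] F [ 0.1 -0.3 -3.9] M [ 2.43 -0.2  -0.02] open 13.3
lug in seat frame [-0.09  0.08  2.1 ] yaw err [-0.02 -0.03 -0.01] up in tool [ 0.573 -0.001 -0.82 ]
95.0 [0.02, 0.03, 0.01, -0.0011, 0.0001, 0.0018]
```

Down the last 2 mm, slightly beyond, until contact.

Call:
{"op": "apply_moves", "data": {
  "series": [
    [0, 0, 0, -0.0006, 0, 0.0008, 1],
    [0, 0, 0, -0.0011, 0, 0.0016, 1],
    [0, 0, 0, -0.0014, 0, 0.002, 1],
    [0, 0, 0, -0.0014, 0, 0.002, 1]
  ]
}}

```text
clock: 8.45
tool_pos: [572.2, -18.2, 88.7]
tool_rot: [[-0.082, -0.995, -0.055], [-0.816, 0.098, -0.57], [0.572, -0.002, -0.82]]
force: [-0.3, -0.1, -2.7]
opening: 13.2
```

```bash
python3 rest.py 95; python3 hole.py 74
```

```text
t 8.45 q [ 0.584  0.469 -0.543  0.542 -1.042 -1.076] tcp [572.2 -18.2  88.7] F [-0.3 -0.1 -2.7] M [ 2.46 -0.23  0.05] open 13.2
lug in seat frame [-0.25  0.24  0.04] yaw err [ 0.01 -0.05  0.  ] up in tool [ 0.572 -0.002 -0.82 ]
95.0 [-0.01, 0.05, -0.0, 0.0002, 0.0002, 0.0002]
top 1006 slope [0.34 0.93] z 75.2 rect [567.5 -43.4] [101.1 178.7] 74.7
side 464 slope [ 0.02 -1.01] z 72.7 rect [638.6 -77.3] [143.6 343.6] 44.9
```

Call:
{"op": "apply_moves", "data": {
  "series": [
    [0, 0, 0, -0.0004, 0, 0.0006, 1],
    [0, 0, 0, -0.0009, 0, 0.0013, 1],
    [0, 0, 0, -0.0009, 0, 0.0013, 1]
  ]
}}

```text
clock: 8.85
tool_pos: [572.3, -18.2, 88.6]
tool_rot: [[-0.082, -0.995, -0.054], [-0.815, 0.098, -0.571], [0.574, -0.003, -0.819]]
force: [-4.6, 4.1, 9.5]
opening: 12.9
```

```bash
python3 rest.py 95
```

```text
t 8.85 q [ 0.584  0.469 -0.544  0.543 -1.042 -1.078] tcp [572.3 -18.2  88.6] F [-4.6  4.1  9.5] M [ 1.12  1.65 -1.2 ] open 12.9
lug in seat frame [-0.23  0.27 -0.05] yaw err [0.05 0.03 0.02] up in tool [ 0.574 -0.003 -0.819]
95.0 [-0.05, -0.03, -0.02, 0.0002, 0.0003, 0.0001]
```

Call:
{"op": "apply_moves", "data": {
  "series": [
    [0, 0, 0, 0.0006, 0, -0.0008, 0.0],
    [0, 0, 0, 0.0006, 0, -0.0008, 0.0],
    [0, 0, 0, 0.0006, 0, -0.0008, 0.0],
    [0, 0, 0, 0.0006, 0, -0.008, 0.0],
    [0, 0, 0, 0.0006, 0, -0.025, 0.0],
    [0, 0, 0, 0.0006, 0, -0.045, 0.0],
    [0, 0, 0, 0.0006, 0, -0.062, 0.0],
    [0, 0, 0, 0.0006, 0, -0.065, 0.0]
  ],
  "grip_force": 20
}}

```text
clock: 9.65
tool_pos: [577.0, 19.9, 142.4]
tool_rot: [[-0.082, -0.995, -0.052], [-0.817, 0.097, -0.569], [0.571, -0.004, -0.821]]
force: [-0.7, -0.5, 0.4]
opening: 42.8
```

```bash
python3 rest.py
python3 - <<'E'
from h import *
p,d=grab_frame("side"); np.savez("pics/side5.npz",p=p,d=d); p2,d2=grab_frame("top"); np.savez("pics/top5.npz",p=p2,d=d2)
cv2.imwrite("pics/both5.png",np.hstack([cv2.resize(p[150:270,280:400],(400,400),interpolation=2),cv2.resize(p2[140:300,340:500],(400,400),interpolation=2)])[:,:,::-1])
E
```

```text
t 9.65 q [ 0.641  0.429 -0.44   0.477 -1.18  -1.032] tcp [577.   19.9 142.4] F [-0.7 -0.5  0.4] M [ 1.89 -0.18  0.04] open 42.8
lug in seat frame [-38.68   1.12  53.71] yaw err [ 0.17 -0.16  0.02] up in tool [ 0.571 -0.004 -0.821]
```

View pics/both5.png

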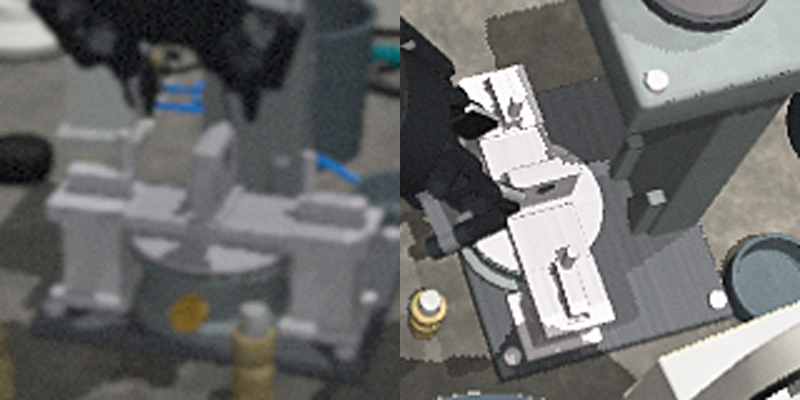

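```bash
cat > sf.py <<'E'
from h import *
import sys
YS=-5.75; S0=np.array([573.3,-12.1,0]); xs=np.array([np.sin(np.radians(YS)),-np.cos(np.radians(YS)),0]); ys=np.array([-xs[1],xs[0],0])
R=rot(YS,35)
s=state(); e=s["tool_pos"]-S0; print("tcp seat frame",np.round([xs@e,ys@e,e[2]],2), "ori err",np.round(rel(s,s["tool_pos"],R)[:3],2))
for a in sys.argv[1:]:
    x,y,z=map(float,a.split(",")); print(a,rel(s,S0+x*xs+y*ys+[0,0,z],R))
E
python3 sf.py " -25,-52,138" " 4,-52,97"
```

```text
t 9.75 q [ 0.64   0.43  -0.443  0.477 -1.179 -1.033] tcp [575.9  18.7 140.9] F [ 0.1 -0.1 -0.4] M [ 1.77 -0.16 -0.03] open 42.9
tcp seat frame [-30.95  -0.54 140.93] ori err [-0.19  0.12  0.02]
 -25,-52,138 [-0.19, 0.12, 0.02, 0.0032, 0.0515, 0.0056]
 4,-52,97 [-0.19, 0.12, 0.02, 0.0035, 0.0517, 0.0558]
```

Call:
{"op": "apply_moves", "data": {
  "series": [
    [-0.2, 0.1, 0, 0.001, 0.02, 0.001, 0],
    [-0.2, 0.1, 0, 0.0032, 0.0515, 0.004, 0],
    [-0.2, 0.1, 0, 0.0032, 0.0515, 0.004, 0],
    [-0.2, 0.1, 0, 0.0034, 0.0516, 0.02, 0],
    [-0.2, 0.1, 0, 0.0035, 0.0517, 0.042, 0],
    [-0.2, 0.1, 0, 0.0035, 0.0517, 0.05, 0.2],
    [-0.2, 0.1, 0, 0.0035, 0.0517, 0.054, 0.4],
    [-0.2, 0.1, 0, 0.0035, 0.0517, 0.054, 0.4]
  ]
}}

```text
clock: 10.55
tool_pos: [521.0, -10.6, 98.2]
tool_rot: [[-0.082, -0.995, -0.059], [-0.814, 0.101, -0.571], [0.574, 0.002, -0.819]]
force: [0.6, 0.6, -0.5]
opening: 25.7
```

```bash
python3 sf.py " 4,-52,97"
```

```text
t 10.55 q [ 0.651  0.402 -0.624  0.503 -1.051 -1.118] tcp [521.  -10.6  98.2] F [ 0.6  0.6 -0.5] M [ 1.85 -0.23  0.02] open 25.7
tcp seat frame [  3.76 -52.15  98.17] ori err [ 0.09 -0.06  0.02]
 4,-52,97 [0.09, -0.06, 0.02, -0.0005, -0.0001, 0.0011]
```

Call:
{"op": "apply_moves", "data": {
  "series": [
    [0, 0, 0, 0, 0, 0.001, 0.7],
    [0, 0, 0, 0, 0, 0.001, 0.9],
    [0, 0, 0, 0, 0, 0.001, 0.9],
    [0, 0, 0, 0, 0, 0.001, 0.9]
  ],
  "grip_force": 20
}}

```text
clock: 10.95
tool_pos: [520.9, -10.5, 97.8]
tool_rot: [[-0.082, -0.995, -0.058], [-0.815, 0.1, -0.571], [0.574, 0.001, -0.819]]
force: [-4.2, 2.2, 2.3]
opening: 6.8
```

```bash
python3 sf.py
```

```text
t 10.95 q [ 0.651  0.402 -0.625  0.504 -1.049 -1.119] tcp [520.9 -10.5  97.8] F [-4.2  2.2  2.3] M [ 2.1   1.   -0.89] open 6.8
tcp seat frame [  3.67 -52.26  97.82] ori err [ 0.03 -0.01  0.03]
```

Pin is held (opening ≈7). Lead it round.

Call:
{"op": "apply_moves", "data": {
  "series": [
    [0, 0, 0, 0.0015, 0.0002, 0.001, 0.9],
    [0, 0, 0, 0.003, 0.0005, 0.0021, 0.9],
    [0, 0, 0, 0.0057, 0.0019, 0.004, 0.9],
    [0, 0, 0, 0.0081, 0.0041, 0.0057, 0.9],
    [0, 0, 0, 0.0099, 0.007, 0.0069, 0.9],
    [0, 0, 0, 0.0105, 0.0085, 0.0073, 0.9],
    [0, 0, 0, 0.0105, 0.0085, 0.0073, 0.9]
  ]
}}

```text
clock: 11.65
tool_pos: [516.1, -19.9, 98.3]
tool_rot: [[-0.081, -0.995, -0.049], [-0.818, 0.095, -0.568], [0.57, -0.006, -0.822]]
force: [17.3, -4.7, -6.3]
opening: 6.5
```

```bash
python3 sf.py
```

```text
t 11.65 q [ 0.642  0.385 -0.654  0.519 -1.029 -1.124] tcp [516.1 -19.9  98.3] F [17.3 -4.7 -6.3] M [ 1.81 -5.59  3.59] open 6.5
tcp seat frame [ 13.5  -56.1   98.29] ori err [-0.44  0.27  0.05]
```

Call:
{"op": "apply_moves", "data": {
  "series": [
    [0, 0, 0, 0, 0, 0, 0.7],
    [0, 0, 0, 0.001, 0.001, 0.0007, 0.7],
    [0, 0, 0, 0.002, 0.003, 0.0014, 0.7],
    [0, 0, 0, 0.003, 0.005, 0.002, 0.7],
    [0, 0, 0, 0.0035, 0.007, 0.0023, 0.7],
    [0, 0, 0, 0.0035, 0.0085, 0.0023, 0.7],
    [0, 0, 0, 0.0035, 0.0085, 0.0023, 0.7]
  ]
}}

```text
clock: 12.35
tool_pos: [503.0, -26.3, 98.2]
tool_rot: [[-0.082, -0.995, -0.057], [-0.815, 0.1, -0.571], [0.574, 0.0, -0.819]]
force: [3.7, -3.3, 0.5]
opening: 13.0
```

```bash
python3 sf.py
```

```text
t 12.35 q [ 0.647  0.372 -0.678  0.514 -1.028 -1.131] tcp [503.  -26.3  98.2] F [ 3.7 -3.3  0.5] M [ 0.86 -1.24  0.81] open 13.0
tcp seat frame [ 21.14 -68.53  98.18] ori err [-0.01 -0.04  0.02]
```

Call:
{"op": "apply_moves", "data": {
  "series": [
    [0, 0, 0, 0, 0.001, 0, 0.7],
    [0, 0, 0, 0, 0.002, 0, 0.7],
    [0, 0, 0, 0, 0.003, 0, 0.7],
    [0, 0, 0, 0, 0.003, 0, 0.7]
  ]
}}

```text
clock: 12.75
tool_pos: [501.6, -25.7, 98.4]
tool_rot: [[-0.081, -0.995, -0.055], [-0.815, 0.098, -0.571], [0.574, -0.002, -0.819]]
force: [15.3, -13.2, -5.9]
opening: 13.0
```

```bash
python3 sf.py
```

```text
t 12.75 q [ 0.65   0.369 -0.683  0.515 -1.026 -1.134] tcp [501.6 -25.7  98.4] F [ 15.3 -13.2  -5.9] M [-0.71 -4.92  3.34] open 13.0
tcp seat frame [ 20.67 -69.98  98.37] ori err [-0.14 -0.02  0.04]
```

Call:
{"op": "apply_moves", "data": {
  "series": [
    [0, 0, 0, 0, -0.003, 0, 0.7],
    [0, 0, 0, 0, -0.004, 0, 0.7],
    [0, 0, 0, 0, -0.004, -0.015, 0.7],
    [0, 0, 0, 0, -0.004, -0.035, 0.6],
    [0, 0, 0, 0, -0.004, -0.055, 0.3],
    [0, 0, 0, 0, -0.004, -0.065, 0],
    [0, 0, 0, 0, -0.004, -0.065, 0]
  ]
}}

```text
clock: 13.45
tool_pos: [507.8, 12.0, 151.6]
tool_rot: [[-0.082, -0.995, -0.056], [-0.816, 0.099, -0.57], [0.573, -0.001, -0.82]]
force: [0.2, -0.2, -0.7]
opening: 42.8
```

```bash
python3 sf.py " -25,52,138" " 4,52,98"
```

```text
t 13.45 q [ 0.708  0.328 -0.568  0.443 -1.179 -1.085] tcp [507.8  12.  151.6] F [ 0.2 -0.2 -0.7] M [ 1.86 -0.16 -0.  ] open 42.8
tcp seat frame [-17.46 -67.63 151.65] ori err [-0.06  0.07  0.02]
 -25,52,138 [-0.06, 0.07, 0.02, -0.014, -0.1196, 0.007]
 4,52,98 [-0.06, 0.07, 0.02, -0.0131, -0.1196, 0.0564]
```

Call:
{"op": "apply_moves", "data": {
  "series": [
    [0, 0, 0, 0, -0.03, 0, 0],
    [0, 0, 0, -0.004, -0.07, 0, 0],
    [0, 0, 0, -0.01, -0.11, 0.003, 0],
    [0, 0, 0, -0.0131, -0.1196, 0.007, 0],
    [0, 0, 0, -0.0131, -0.1196, 0.007, 0],
    [0, 0, 0, -0.0131, -0.1196, 0.03, 0],
    [0, 0, 0, -0.0131, -0.1196, 0.05, 0.2],
    [0, 0, 0, -0.0131, -0.1196, 0.0555, 0.4]
  ]
}}

```text
clock: 14.25
tool_pos: [621.3, -23.7, 96.2]
tool_rot: [[-0.081, -0.995, -0.062], [-0.814, 0.102, -0.572], [0.575, 0.005, -0.818]]
force: [-0.8, 0.3, 0.1]
opening: 25.4
```

```bash
python3 sf.py " 4,52,98"
```

```text
t 14.25 q [ 0.533  0.523 -0.426  0.548 -1.088 -1.007] tcp [621.3 -23.7  96.2] F [-0.8  0.3  0.1] M [ 1.83 -0.15  0.07] open 25.4
tcp seat frame [ 6.76 48.9  96.15] ori err [ 0.27 -0.13  0.08]
 4,52,98 [0.27, -0.13, 0.08, -0.0012, -0.0031, -0.0031]
```

Call:
{"op": "apply_moves", "data": {
  "series": [
    [0, 0, 0, 0, 0, -0.001, 0.5],
    [0, 0, 0, 0, 0, -0.001, 0.5]
  ]
}}

```text
clock: 14.45
tool_pos: [624.3, -20.9, 99.6]
tool_rot: [[-0.082, -0.995, -0.057], [-0.815, 0.1, -0.571], [0.574, 0.0, -0.819]]
force: [-0.2, 0.1, 0.2]
opening: 21.1
```

```bash
python3 sf.py " 4,52,98"
```

```text
t 14.45 q [ 0.535  0.521 -0.419  0.547 -1.092 -1.006] tcp [624.3 -20.9  99.6] F [-0.2  0.1  0.2] M [ 1.79 -0.23  0.02] open 21.1
tcp seat frame [ 3.65 51.59 99.59] ori err [-0.01 -0.    0.03]
 4,52,98 [-0.01, -0.0, 0.03, -0.0006, -0.0004, 0.0015]
```

Call:
{"op": "apply_moves", "data": {
  "series": [
    [0, 0, 0, -0.0006, -0.0004, 0.0015, 0.7],
    [0, 0, 0, -0.0006, -0.0004, 0.0015, 0.9],
    [0, 0, 0, -0.0006, -0.0004, 0.0015, 0.9],
    [0, 0, 0, 0.0009, -0.0006, 0.0025, 0.9],
    [0, 0, 0, 0.0024, -0.0009, 0.0036, 0.9],
    [0, 0, 0, 0.0051, -0.0023, 0.0055, 0.9],
    [0, 0, 0, 0.0075, -0.0045, 0.0072, 0.9],
    [0, 0, 0, 0.0088, -0.0062, 0.0082, 0.9]
  ],
  "grip_force": 20
}}

```text
clock: 15.25
tool_pos: [627.7, -34.1, 97.8]
tool_rot: [[-0.081, -0.995, -0.06], [-0.814, 0.101, -0.572], [0.575, 0.002, -0.818]]
force: [-10.3, 3.9, 8.6]
opening: 7.0
```

```bash
python3 sf.py
```

```text
t 15.25 q [ 0.513  0.524 -0.423  0.56  -1.082 -0.996] tcp [627.7 -34.1  97.8] F [-10.3   3.9   8.6] M [ 1.13  2.96 -2.06] open 7.0
tcp seat frame [16.41 56.3  97.76] ori err [ 0.14 -0.1   0.03]
```

Call:
{"op": "apply_moves", "data": {
  "series": [
    [0, 0, 0, 0, 0, 0, 0.7],
    [0, 0, 0, 0.001, -0.002, 0.0007, 0.7],
    [0, 0, 0, 0.002, -0.004, 0.0014, 0.7],
    [0, 0, 0, 0.0025, -0.006, 0.0017, 0.7],
    [0, 0, 0, 0.0025, -0.008, 0.0017, 0.7],
    [0, 0, 0, 0.0025, -0.01, 0.0017, 0.7],
    [0, 0, 0, 0.0025, -0.0115, 0.0017, 0.7],
    [0, 0, 0, 0.0025, -0.0115, 0.0017, 0.7]
  ]
}}

```text
clock: 16.05
tool_pos: [638.5, -39.8, 96.6]
tool_rot: [[-0.082, -0.995, -0.062], [-0.813, 0.103, -0.572], [0.576, 0.004, -0.818]]
force: [-3.3, -3.7, 2.3]
opening: 12.3
```

```bash
python3 sf.py
```

```text
t 16.05 q [ 0.496  0.538 -0.402  0.565 -1.085 -0.983] tcp [638.5 -39.8  96.6] F [-3.3 -3.7  2.3] M [ 0.87  1.17 -0.89] open 12.3
tcp seat frame [21.02 67.61 96.56] ori err [ 0.28 -0.16  0.01]
```

Call:
{"op": "apply_moves", "data": {
  "series": [
    [0, 0, 0, 0, -0.001, 0, 0.7],
    [0, 0, 0, 0, -0.0025, 0, 0.7],
    [0, 0, 0, 0, -0.004, 0, 0.7],
    [0, 0, 0, 0, -0.004, 0, 0.7]
  ]
}}

```text
clock: 16.45
tool_pos: [639.7, -40.4, 96.4]
tool_rot: [[-0.081, -0.994, -0.067], [-0.813, 0.105, -0.573], [0.577, 0.008, -0.817]]
force: [-18.5, 4.8, 7.5]
opening: 12.7
```

```bash
python3 sf.py
```

```text
t 16.45 q [ 0.494  0.542 -0.395  0.563 -1.09  -0.978] tcp [639.7 -40.4  96.4] F [-18.5   4.8   7.5] M [ 1.8   5.35 -3.85] open 12.7
tcp seat frame [21.48 68.93 96.39] ori err [ 0.51 -0.25  0.02]
```

Call:
{"op": "apply_moves", "data": {
  "series": [
    [0, 0, 0, 0, 0.005, 0, 0.7],
    [0, 0, 0, 0, 0.006, 0, 0.7],
    [0, 0, 0, 0, 0.006, -0.015, 0.7],
    [0, 0, 0, 0, 0.006, -0.035, 0.7],
    [0, 0, 0, 0, 0.006, -0.06, 0.7],
    [0, 0, 0, 0, 0.006, -0.1, 0.7],
    [0, 0, 0, 0, 0.006, -0.14, 0.7],
    [0, 0, 0, 0, 0.006, -0.15, 0.7]
  ]
}}

```text
clock: 17.25
tool_pos: [649.7, 50.8, 223.9]
tool_rot: [[-0.083, -0.995, -0.051], [-0.817, 0.097, -0.569], [0.571, -0.005, -0.821]]
force: [-0.5, 0.5, 0.4]
opening: 12.9
```

```bash
python3 sf.py
python3 - <<'E'
from h import *
p,d=grab_frame("side"); np.savez("pics/side6.npz",p=p,d=d); p2,d2=grab_frame("top"); np.savez("pics/top6.npz",p=p2,d=d2)
cv2.imwrite("pics/both6.png",np.hstack([cv2.resize(p[150:270,280:400],(400,400),interpolation=2),cv2.resize(p2[140:300,340:500],(400,400),interpolation=2)])[:,:,::-1])
xs=np.array([-.1002,-.995]);ys=np.array([.995,-.1002])
for n,P,D,box in(("top",p2,d2,(345,475,150,295)),("side",p,d,(285,415,175,265))):
  C,c,uv=cloud(n,P,D,box)
  for lo,hi in((71,79),(84,93),(97,118)):
    m=(C[:,2]>lo)&(C[:,2]<hi)&(c.min(1)>105); img=np.zeros((480,640),np.uint8); img[uv[m][:,1],uv[m][:,0]]=255
    q,l,st,ce=cv2.connectedComponentsWithStats(img)
    for i in range(1,q):
      if st[i,4]>8:
        k=C[l[uv[:,1],uv[:,0]]==i]; r=cv2.minAreaRect(k[:,:2].astype(np.float32)); e=np.array(r[0])-[573.3,-12.1]
        print(n,lo,"n",len(k),"seat xy",np.round([xs@e,ys@e],1),np.round(r[1],1),round(r[2],1),"z",np.median(k[:,2]).round(1))
E
```

```text
t 17.25 q [ 0.616  0.471 -0.158  0.458 -1.386 -0.904] tcp [649.7  50.8 223.9] F [-0.5  0.5  0.4] M [ 1.85 -0.17  0.02] open 12.9
tcp seat frame [-70.2   69.73 223.89] ori err [-0.35  0.19 -0.05]
top 71 n 765 seat xy [-0.4 50.9] [45.2 80.8] 85.0 z 75.0
top 71 n 30 seat xy [ 75.2 -20.1] [8.6 9.1] 75.7 z 73.6
top 71 n 1076 seat xy [ -0.1 -48.1] [45.7 84. ] 84.8 z 75.1
top 84 n 159 seat xy [-0.4 66. ] [35.7 13.5] 86.1 z 88.7
top 84 n 56 seat xy [-0.9 -6.3] [43.  2.] 84.8 z 88.0
top 84 n 163 seat xy [ -0.2 -66. ] [35.3 12.5] 83.2 z 89.1
top 97 n 30 seat xy [13.8 66.4] [6.2 7.3] 62.6 z 111.2
top 97 n 263 seat xy [-0.   0.2] [44.2 15. ] 85.0 z 116.0
top 97 n 32 seat xy [ 13.5 -65.9] [6.  7.3] 60.9 z 112.0
side 71 n 817 seat xy [-0.1  0.4] [ 48.5 179.1] 84.6 z 72.8
side 84 n 70 seat xy [-0.8 65.1] [33.8 11.9] 83.6 z 86.7
side 84 n 67 seat xy [ -1.9 -66.8] [37.2 11.1] 84.8 z 86.9
side 84 n 38 seat xy [-17.1  -4. ] [18.  11.9] 42.1 z 88.1
side 97 n 31 seat xy [15.5 65.2] [ 5.8 12.5] 13.4 z 105.1
side 97 n 153 seat xy [-1.2 -0.7] [43.7 13.4] 85.0 z 112.8
side 97 n 25 seat xy [ 13.7 -65.9] [5.7 9.4] 5.6 z 106.9
```

View pics/both6.png

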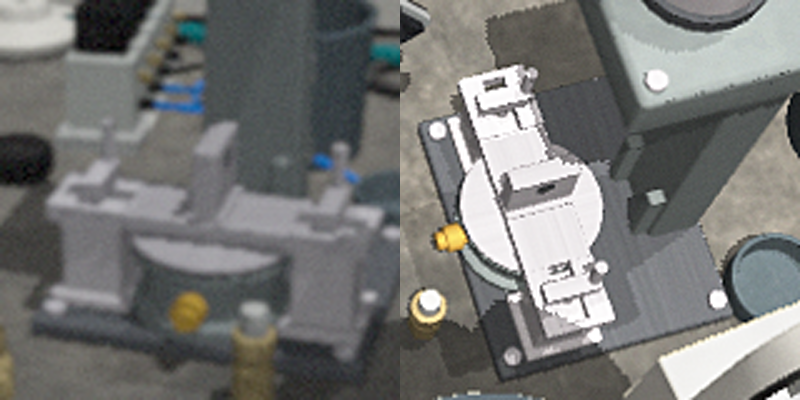

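```bash
python3 -c "
from cell import *
print(close_job())"
```

```text
the job is handed in; nothing more can be done
None
```

The bar is home on both supports and locked, and the job was handed in at about 17.4 s of the 67 s allowed. I took the lug with a 35° lean, carried the bar over the stand and lowered it. Both T-heads came through the slots with no contact force. I then led each pin round and pushed it until it met its stop.

**Last checks, from both cameras:**
- **Bar:** the top camera read its top at 75.0 mm at one end and 75.1 mm at the other. The side camera read 72.8 mm. Nominal is 74 mm, so the two cameras differ by about 2 mm, which is the calibration accuracy.
- **Pins:** the top camera put both about 13.5–13.8 mm towards the column, with y at +66.4 mm (far) and −65.9 mm (near), and both T-heads across the bar. The push on each pin rose to about 20 N at its stop.
- **Side camera on the far pin:** it gave 15.5 mm rather than 13.8 mm. I put this down to the same calibration error.
- **Gripper:** the arm is backed off about 150 mm, touching nothing.
- **Brass fittings and strap roll:** I did not measure their positions again at the end. No move was aimed at them. The pictures show the coupler and roll still upright, and part of the tee was out of view in the last ones.

While the near pin was being led round in the pinch, it lagged and the force reached about 17 N. I opened the gripper slightly and finished that turn by pushing with one finger.

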